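# Square a heater block into the corner of a clamping jig

## Task

Turn the jig's crank clockwise until its sliding jaw clamps the loose steel stop bar firmly and squarely against the fixed back jaw, and leave it clamped. Only then fetch the aluminium heater block, stand it upright on the jig's base plate and press it snugly into the corner, flush against the fence and the clamped stop bar at the same time. Finish while still holding it pressed firmly against both, and leave the rest of the glassware and tools on the bench where they are.

Things in the scene. Friction and masses are not known exactly. Their poses are not given: they have to be found in the camera images.
- jig: Fixed squaring jig, possibly turned on the bench: steel base plate, x -75..75, y -205..50 mm, top at z = 12. Origin on the bench under the working corner; x along the clamped bar, away from the robot; y along the fence, towards the bar (left); z up. Jaws, fence and bar all reach z = 32 mm.
- corner (a point): The working corner on top of the base plate (jig x = 0, y = 0, z = 12 mm), axes as the jig's. The seated block fills x -50..0 and y -50..0 mm from here, so its origin is then at x = -25, y = -25, z = 0 mm in these axes.
- fence: Fixed steel fence, 14 mm thick, 80 mm long, 20 mm high, on the base plate; origin at the corner, same axes as the jig. Its stop face looks to -x (to the robot) and lies in the plane x = 0, from y = -90 to y = -10 mm. Plate, fence, bar and block are smooth ground metal (friction about 0.3).
- back_jaw: Fixed steel back jaw on the base plate, left of the stop bar, 62 x 24 x 20 mm; origin at the corner, same axes as the jig. Its clamping face looks to -y, lies in the plane y = 20 mm and spans x 0..62 mm.
- jaw: Sliding steel jaw, 44 x 36 x 20 mm, behind the fence. Origin at the middle of its clamping face's lower edge; the face looks to the jig's +y and the jaw slides along the jig's +y when the crank is turned clockwise.
- crank (a joint): Crank angle, rad: 0 fully open, growing clockwise seen from above, to 7.2; starts at 0.3 to 2.3. Each rad moves the jaw 5 mm along the jig's +y; near 4.8 the bar is nipped. Turning takes 2 to 3 N at the knob; 3 to 10 N more, only some 0.05 to 0.15 rad further, clamps firmly. It stays when let go.
- crank_axis (a point): Point on the crank's upright axis, 90 mm above the bench (jig x = 40, y = -170 mm). The crank sits on a gearbox 50 x 50 mm, top 52 mm above the bench.
- crank_knob (a point): Middle of the crank's upright black knob, 18 mm diameter, 67 to 107 mm above the bench; 42 mm from the crank's axis, 90 mm above the bench. The knob spins freely on its pin: pinch it from above and carry it round at constant hand yaw. At crank 0 it is on the jig's -x side of the axis. Top of the crank arm: 66 mm.
- stop_bar: Loose steel bar 120 x 20 x 20 mm, 0.36 kg, along the jig's x on the base plate between the jaws; origin at the centre of its underside, x along its length. Clamped, its centre is near jig x = 0, y = 10 mm, and its side facing -y is the second stop, in the plane y = 0; 60 mm of it sticks out towards the robot.
- block: Loose aluminium tube-heater block, 50 x 50 mm, 60 mm tall, 0.3 to 0.6 kg, on the bench left of the jig, four dark tube holes in its top. Origin at the centre of its underside, z up. Any side may face the stops. On the plate it stands 40 mm above the stops: grip its upper part from above.
- flask_a: Round flask standing in a white plastic beaker, 120 mm across, 236 mm tall, on the right; origin under its centre. To be left alone.
- flask_b: A second such flask in a beaker, on the left. To be left alone.
- jar: Small jar, 60 mm diameter, 75 mm tall, beyond the block; origin under its centre. To be left alone.
- dishes: Stack of three glass dishes, 90 mm diameter, 41 mm tall, right of the jig; origin under its centre. To be left alone.
- spatula: Spatula, 200 mm long, lying in front of the block, on the robot's side; to be left alone.
Mind the look-alikes: they are no part of the job. There is more than one size of the stop_bar; the job needs the larger.

How it is judged:
On the way:
1. the stop bar is clamped squarely between the sliding jaw and the back jaw while the block is still away from the corner (y of stop_bar in the frame of jig between 0.0075 and 0.0125 m and angle between the x axis of stop_bar and the x axis of jig, either way round below 0.03 rad and contact force between jaw and stop_bar above 4 N and contact force between stop_bar and back_jaw above 3 N and horizontal distance between block and corner above 0.08 m), for 0.3 s.
At the end, for the whole second after the job is handed in: Bar clamped square (0.03 rad, 2.5 mm; over 4 N from the jaw, 3 N on the back jaw). Block still, upright (0.06 rad), down on the plate (4 mm), about 3 mm and 0.05 rad from seated in the corner, fingers on it, pressing over 2 N on fence and over 2 N on bar at once (y of stop_bar in the frame of jig between 0.0075 and 0.0125 m and angle between the x axis of stop_bar and the x axis of jig, either way round below 0.03 rad and contact force between jaw and stop_bar above 4 N and contact force between stop_bar and back_jaw above 3 N and contact force between block and fence above 2 N and contact force between block and stop_bar above 2 N and contact force between the fingers and block above 1 N and x of block in the frame of corner between -0.0285 and -0.022 m and y of block in the frame of corner between -0.0285 and -0.022 m and z of block in the frame of corner below 0.004 m and angle between block's own z axis and vertical below 0.06 rad and (angle between the x axis of block and the x axis of jig, either way round below 0.05 rad or angle between the x axis of block and the y axis of jig, either way round below 0.05 rad) and linear speed of block below 0.01 m/s); the arm keeps its last pose, push and grip.
It fails at once if a bystander was shoved or knocked over (moved more than 30 mm) (distance of any of flask_a, flask_b, jar, dishes, spatula from where it was at the start of the episode above 0.03 m).
It also fails if it takes over 72 s, if anything falls off the work surface, if the arm or the gripper's body presses on something with over 40 N, if the wrist force passes 120 N, or if a joint passes its speed limit or range.

## Robot

A 7-joint arm with a two-finger parallel gripper is mounted at the origin on the work surface. World frame = base frame: x ahead of the robot, y to its left, z up, the work surface at z = 0. Lengths are in m, angles in rad, forces in N, time in s.
With the tool pointing down it reaches from about 0.425 to 0.875 m from the base axis. Payload 4.7 kg.
Tool frame: the origin (TCP) lies at the very end of the fingers, on their centre line; the grasp point (between the pads) lies 19 mm behind it; z points along the fingers, y is the line along which they close (so a half turn about z gives the same grasp; the last joint's range is limited). The gripper opens to 85 mm and grips with 20 to 120 N. Pads are 22 mm wide; open, the fingers measure 114 mm over their backs; the gripper's body (76 mm by 85 mm) begins 54 mm behind the grasp point. The pads swing forward as they close: fully open they stand 13 mm farther back than shut.
Start: joints at [-1.315, 0.321, -0.07, 1.45, 0.023, 1.371, -0.057], TCP at [0.156, 0.631, 0.231] pointing down, gripper open.
Joint ranges: [-2.86, 2.86], [-0.3, 2.09], [-1.38, 1.24], [0.06, 2.45], [-1.56, 4.7], [0.09, 2.05], [-2.69, 2.69]. Speed limits (rad/s): [2.57, 2.57, 3.14, 3.14, 3.14, 3.14, 3.14].

## Interface

Orientations are given as a rotation vector (axis times angle).
In Python, from rig import sensors, vision, arm, finder gives the robot as it stands. The module is installed in compiled form; this text tells all that it offers.
- The arm moves only by the shell command python3 -m creep 'ROWS' [FORCE]. ROWS is a JSON object of lists of equal length, an entry for each row: "linear": the shift along the tool's x, y, z in units of 250 mm (1.0 is 250 mm), a list of three; "rot": the turn, a rotation vector about the tool's x, y, z in units of pi rad (1.0 is pi rad), a list of three; "claw": the closure, from -1 (fully open) to 1 (shut). A call has 1 to 12 rows; each row is the pose to reach, as a shift and turn from the pose commanded when the call began, along the tool's axes at that moment, turning the shorter way round; what a row does not reach only later rows make up. A row lasts 1/8 s, in which the tool goes at most 62.5 mm and 10.7 degrees, less where a joint would pass 70% of its speed; a pose out of reach is approached as far as the arm can. A call with a number of a shift or a turn outside -1 to 1 is refused whole. A call with a gripper value outside its range is refused whole. The fingers move at their own pace and stop on an object; FORCE is the grip in N (left out, the last holds). Time passes only in rows, so rows that repeat a pose let the fingers close. It gives the time, the measured TCP pose, the force, the opening and the grip force at its end, in the units of the state.
- sensors.read_state(): the state, without advancing time (a new reading comes with each control period).
- vision.get_image(name): name is "scene" or "side" or "wrist"; returns (picture, depth): 400x640x3 uint8, blue, green, red; 400x640 float32, m along the optical axis (not along the pixel's ray), 0 where there is no reading.
- vision.camera_model(name): a dict with "fx", "fy", "cx", "cy" (pixels), "R" (3x3) and "t" (3): a world point X has camera coordinates R X + t; the wrist camera has in their place "hand_eye" (4x4, takes a point from camera to tool coordinates, whose origin is the TCP and whose axes are the flange's). Camera axes: x right, y down, z forward; pixel columns grow to the right and rows downward; lengths in m; the calibration is good to about 2 mm. A picture is of the moment at which its call begins: read the wrist's pose just before it. camera_model takes no time and is no camera call.
- arm.sign_off(): hands the job in; it is judged then, once.
Trained networks look in the newest picture that a camera, given by its name, has taken for a name from the list of things; names that differ only in an ending like _2 or _b are one class to them, and where a whole thing is asked for, a point or a joint stands for the part that bears it (a point fixed in the world has none). Each returns a list of dicts, best first, with "p" (0 to 1); they miss things now and then, are a little off and sometimes report something else, mostly with a low value. They report only what shows in the picture. A call takes as long as a camera call. They do not tell look-alikes from the thing itself.
- finder.cut_out(camera, name): "mask" (400x640 bool, what is visible of it).
- finder.spot_point(camera, name): "position" ([x, y, z] in m, in world coordinates, good to about 4 mm: a listed point, or the origin of a listed thing).
The state is a dict: "t": time; "qpos": joint angles; "joint_velocities": joint speeds; "joint_torque": joint torques, N m; "tcp_pos": TCP position; "tcp_rot": TCP orientation; "ft_force": force on the tool from outside, world axes, zero at the start; "torque": the same for the moment, N m; "grip_width": finger opening in m; "finger_force": force on a finger pad.
Only numpy, scipy, OpenCV 4.12 (cv2) and the standard library are available. Lean on these libraries where they do the work, as an engineer would, in place of code of your own. Each camera call takes 0.05 s, during which the arm holds its last target. There are 200 camera calls.

## Working session

There is one attempt and no reset: what is moved stays moved. The work goes in short steps, Python scripts to look and compute and a shell command to move; the robot and the scene stay as the last step left them, time stands still between calls to the robot, and variables do not carry over. Pictures are saved under pics/ and viewed, at most 10 in all, crops included, and the job is handed in when it is done.

```bash
mkdir -p pics
cat > h.py <<'E'
import numpy as np, cv2
from rig import sensors, vision, arm, finder
from scipy.spatial.transform import Rotation as Ro
def world(name,pic_depth):
    m=vision.camera_model(name); d=pic_depth
    v,u=np.mgrid[0:400,0:640]
    c=np.stack([(u-m['cx'])/m['fx']*d,(v-m['cy'])/m['fy']*d,d],-1)
    return (c-m['t'])@m['R']
def rows(pos,yaw=None):
    """shift in tool axes, units of 250mm, from measured pose"""
    s=sensors.read_state(); R=Ro.from_rotvec(s['tcp_rot']).as_matrix()
    return (R.T@(np.array(pos)-s['tcp_pos'])/0.25).round(4)
E
python3 - <<'E'
from h import *
s=sensors.read_state(); print(s['t'],s['tcp_pos'],Ro.from_rotvec(s['tcp_rot']).as_matrix().round(3),s['grip_width'])
for c in ['scene','side']:
    p,d=vision.get_image(c); cv2.imwrite(f'pics/{c}1.png',p); np.save(f'{c}1.npy',d)
    for n in ['jig','corner','fence','back_jaw','jaw','crank_axis','crank_knob','stop_bar','block','jar','dishes','flask_a','spatula']:
        print(c,n,[(r['position'].round(3).tolist() if hasattr(r['position'],'round') else r['position'],round(r['p'],2)) for r in finder.spot_point(c,n)][:3])
print(sensors.read_state()['t'])
E
```

```text
0.0 [0.15558124 0.63055576 0.23021976] [[-0.971  0.239 -0.   ]
 [ 0.239  0.971 -0.002]
 [-0.    -0.002 -1.   ]] 0.08566344612113601
scene jig [([0.5332, 0.0504, 0.0005], 0.67)]
scene corner [([0.5332, 0.053, 0.0123], 0.96), ([0.3513, 0.2987, -0.0005], 0.58)]
scene fence [([0.5362, 0.0522, 0.0131], 0.58)]
scene back_jaw [([0.5351, 0.055, 0.0089], 0.63)]
scene jaw [([0.5739, 0.0443, 0.0151], 0.54)]
scene crank_axis [([0.5922, -0.1119, 0.0922], 0.79)]
scene crank_knob [([0.5906, -0.0693, 0.0929], 0.55)]
scene stop_bar [([0.5289, 0.0585, 0.0165], 0.71), ([0.373, 0.002, -0.0004], 0.57), ([0.5288, 0.0523, 0.0114], 0.52)]
scene block [([0.516, 0.304, 0.0016], 0.64)]
scene jar [([0.7311, 0.2333, -0.0013], 0.86)]
scene dishes [([0.6101, -0.3427, 0.0005], 0.83)]
scene flask_a [([0.3674, -0.4307, -0.0035], 0.91), ([0.5836, 0.5246, -0.0015], 0.91)]
scene spatula [([0.3528, 0.2995, 0.003], 0.87), ([0.5313, 0.0536, 0.0119], 0.33)]
side jig [([0.5323, 0.0515, 0.0046], 0.84), ([0.5292, 0.0487, 0.0137], 0.22)]
side corner [([0.5295, 0.0474, 0.0087], 0.79), ([0.5139, 0.3039, -0.0018], 0.27)]
side fence [([0.5333, 0.0513, 0.0157], 0.68), ([0.5142, 0.3052, -0.0011], 0.62)]
side back_jaw [([0.5322, 0.053, 0.0142], 0.59)]
side jaw [([0.5734, 0.0398, 0.0129], 0.59), ([0.5821, 0.5228, 0.0007], 0.48), ([0.5303, 0.0505, 0.0165], 0.19)]
side crank_axis [([0.5959, -0.1124, 0.0896], 0.62)]
side crank_knob [([0.5923, -0.0717, 0.0908], 0.44)]
side stop_bar [([0.5339, 0.0534, 0.0074], 0.7), ([0.3773, 0.0048, -0.002], 0.59), ([0.5824, 0.5171, 0.0011], 0.54)]
side block [([0.5143, 0.3047, 0.0011], 0.52), ([0.5291, 0.0488, 0.0135], 0.24)]
side jar [([0.7285, 0.2343, 0.0039], 0.95)]
side dishes [([0.6095, -0.344, -0.0014], 0.72), ([0.5281, 0.0533, 0.0152], 0.19)]
side flask_a [([0.5841, 0.5184, 0.0018], 0.7), ([0.3615, -0.4352, 0.0001], 0.61)]
side spatula [([0.5318, 0.0536, 0.0083], 0.3)]
1.4
```

View pics/scene1.png

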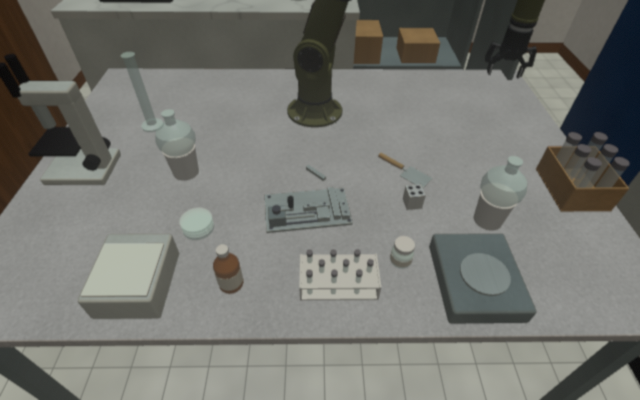

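View pics/side1.png

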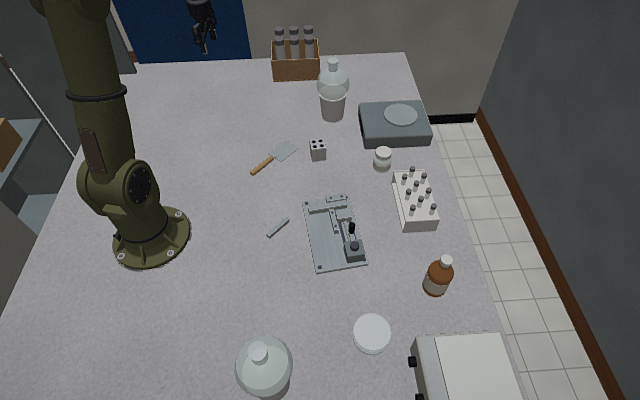

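Scene view: the jig is at about (308,208), the block at (414,196), and a small loose bar at (316,172), which is the look-alike. The larger bar is inside the jig at about (310,195). Side view agrees: jig (335,235), small bar (278,227), block (318,149). I'll move over the jig to look with the wrist camera.

```bash
python3 -c "
from h import *
print(vision.camera_model('wrist'))"
python3 -m creep '{"linear":[[-0.35,-0.36,-0.2],[-0.7,-0.72,-0.4],[-0.7,-0.72,-0.4],[-0.7,-0.72,-0.4],[-0.7,-0.72,-0.4],[-0.7,-0.72,-0.4]],"rot":[[0,0,0],[0,0,0],[0,0,0],[0,0,0],[0,0,0],[0,0,0]],"claw":[-1,-1,-1,-1,-1,-1]}' 60
python3 -m creep '{"linear":[[-0.35,-0.36,0],[-0.7,-0.72,0],[-0.7,-0.72,0],[-0.7,-0.72,0],[-0.7,-0.72,0],[-0.7,-0.72,0]],"rot":[[0,0,0],[0,0,0],[0,0,0],[0,0,0],[0,0,0],[0,0,0]],"claw":[-1,-1,-1,-1,-1,-1]}'
```

```text
{'fx': 278.6703464255924, 'fy': 278.6703464255924, 'cx': 317.34530017409736, 'cy': 196.70870228230325, 'hand_eye': array([[ 4.90194536e-04, -9.49576430e-01, -3.13535266e-01,
         8.03778765e-02],
       [ 9.99999179e-01,  9.41800304e-05,  1.27820708e-03,
         1.12701836e-03],
       [-1.18422655e-03, -3.13535635e-01,  9.49575696e-01,
        -1.41272351e-01],
       [ 0.00000000e+00,  0.00000000e+00,  0.00000000e+00,
         1.00000000e+00]])}
t: 2.15
tcp_pos: [0.2832, 0.4141, 0.3322]
tcp_rot: [0.382, 3.118, 0.003]
ft_force: [-0.1, 0.6, -0.6]
grip_width: 0.0854
finger_force: 0.0
t: 2.9
tcp_pos: [0.4083, 0.2, 0.3305]
tcp_rot: [-0.374, -3.118, 0.001]
ft_force: [-0.2, -0.2, 0.5]
grip_width: 0.0855
finger_force: 0.0
```

```bash
cat >> h.py <<'E'
def wrist(tag):
    s=sensors.read_state(); p,d=vision.get_image('wrist'); m=vision.camera_model('wrist')
    T=np.eye(4); T[:3,:3]=Ro.from_rotvec(s['tcp_rot']).as_matrix(); T[:3,3]=s['tcp_pos']; T=T@m['hand_eye']
    v,u=np.mgrid[0:400,0:640]
    c=np.stack([(u-m['cx'])/m['fx']*d,(v-m['cy'])/m['fy']*d,d],-1)
    W=c@T[:3,:3].T+T[:3,3]; W[d==0]=np.nan
    cv2.imwrite(f'pics/{tag}.png',p); np.save(f'{tag}.npy',W)
    return p,W
def sp(c,*names):
    for n in names: print(c,n,[(np.round(r['position'],4).tolist(),round(r['p'],2)) for r in finder.spot_point(c,n)][:3])
E
python3 -c "
from h import *
wrist('w1'); sp('wrist','block','spatula','jar')"
python3 -m creep '{"linear":[[-0.4,-0.36,0],[-0.75,-0.72,0],[-0.75,-0.72,0],[-0.75,-0.72,0],[-0.75,-0.72,0],[-0.75,-0.72,0]],"rot":[[0,0,-0.05],[0,0,-0.1],[0,0,-0.119],[0,0,-0.119],[0,0,-0.119],[0,0,-0.119]],"claw":[-1,-1,-1,-1,-1,-1]}'
python3 -c "
from h import *
p,W=wrist('w2'); cv2.imwrite('pics/w2b.png',cv2.resize(p[60:340,120:520],(800,560)))
sp('wrist','crank_axis','crank_knob','corner','jaw','stop_bar','jig')
np.set_printoptions(precision=4,suppress=True)
z=W[...,2]
from h import cv2
for lo,hi,n in [(.006,.018,'plate'),(.026,.040,'tops'),(.045,.058,'gear'),(.095,.115,'knob')]:
    m=((z>lo)&(z<hi)&(abs(W[...,0]-.55)<.15)&(abs(W[...,1]+.02)<.19)).astype(np.uint8)
    k,l,st,_=cv2.connectedComponentsWithStats(m)
    for i in range(1,k):
        if st[i,4]>60:
            q=W[l==i]; r=cv2.minAreaRect(q[:,:2].astype(np.float32)*1000); print(n,st[i],q.mean(0),r)
"
```

```text
wrist block [([0.5147, 0.3051, 0.0031], 0.68)]
wrist spatula [([0.3589, 0.3037, -0.0038], 0.8)]
wrist jar [([0.7305, 0.2288, 0.002], 0.77)]
t: 3.85
tcp_pos: [0.5486, -0.0224, 0.3309]
tcp_rot: [0.204, -3.134, 0.002]
ft_force: [0.5, -0.5, 0.1]
grip_width: 0.0853
finger_force: 0.0
wrist crank_axis [([0.5901, -0.1133, 0.091], 0.69), ([0.535, 0.0607, 0.0137], 0.55)]
wrist crank_knob [([0.5891, -0.0697, 0.0885], 0.97)]
wrist corner [([0.5318, 0.0556, 0.0136], 0.88)]
wrist jaw [([0.5723, 0.0371, 0.009], 0.68)]
wrist stop_bar [([0.3761, 0.0003, 0.0029], 0.94), ([0.533, 0.0627, 0.0144], 0.66), ([0.5299, 0.0528, -0.0018], 0.62)]
wrist jig [([0.53, 0.0512, -0.0028], 0.96), ([0.5366, 0.061, 0.0103], 0.43)]
plate [356  62  14   9  70] [0.4041 0.0277 0.0123] ((401.301513671875, 28.04470443725586), (14.355782508850098, 14.09074878692627), 44.59516525268555)
plate [ 237  104  161   91 9427] [ 0.5238 -0.0334  0.0108] ((542.4376831054688, -22.892807006835938), (149.75796508789062, 255.63792419433594), 7.493141174316406)
tops [361 114  17  76 977] [0.5281 0.0583 0.0306] ((530.9376831054688, 59.08624267
[... 284 characters left out ...]
671875, 89.37947082519531), (62.22649002075195, 24.30912208557129), 7.413058757781982)
tops [244 162  84  19 293] [ 0.5804 -0.0581  0.0286] ((580.9730834960938, -68.55941772460938), (135.15621948242188, 24.818994522094727), 83.10413360595703)
tops [332 165  23  26 575] [0.5757 0.0246 0.0306] ((575.996826171875, 24.91548728942871), (42.81896209716797, 36.07572555541992), 7.352223873138428)
gear [241 164  34  32 644] [ 0.5897 -0.111   0.0503] ((592.6976318359375, -110.19042205810547), (49.55241394042969, 50.650672912597656), 7.117658615112305)
knob [274 184  13  14 139] [ 0.5871 -0.0679  0.1038] ((588.04443359375, -68.08348083496094), (17.11249351501465, 16.547405242919922), 44.04397964477539)
```

View pics/w2b.png

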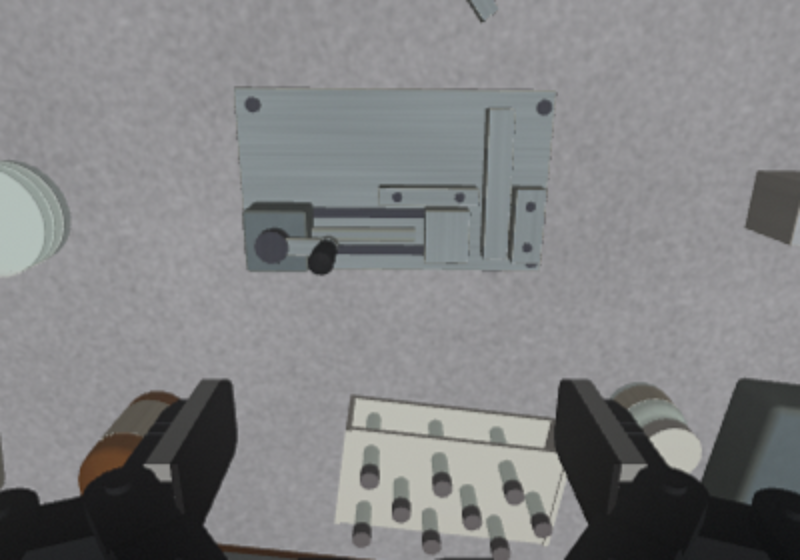

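View pics/w1.png

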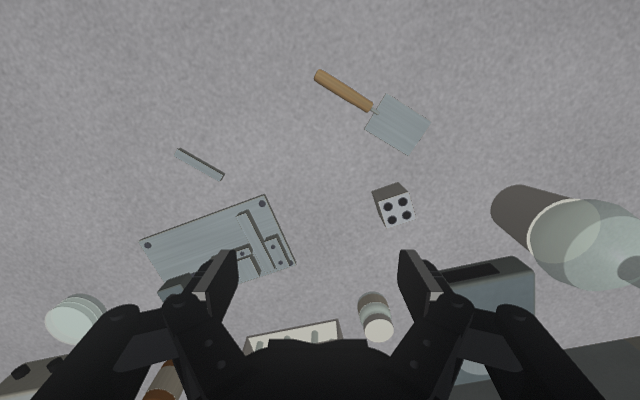

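Enlarged crop: the candidates for stop_bar are the large bar in the jig, at crop (498,180), and the small bar on the bench, at crop (480,8). The one in the jig measures 120×20 mm, so that's the one to use. The knob is at crop (322,256). In w1 the block is at (394,205). The corner is at about (0.5324, 0.0538), the jig yaw is 7.4° and the crank is at about 1.56 rad. Next I pinch the knob.

```bash
python3 -m creep '{"linear":[[-0.133,-0.2,0.1],[-0.133,-0.2,0.35],[-0.133,-0.2,0.6],[-0.133,-0.2,0.8],[-0.133,-0.2,0.8]],"rot":[[0,0,0],[0,0,0],[0,0,0],[0,0,0],[0,0,0]],"claw":[0,0,0,0,0]}' 60
python3 -m creep '{"linear":[[0,0,0.1],[0,0,0.2],[0,0,0.215],[0,0,0.215],[0,0,0.215],[0,0,0.215],[0,0,0.215],[0,0,0.215]],"rot":[[0,0,0],[0,0,0],[0,0,0],[0,0,0],[0,0,0],[0,0,0],[0,0,0],[0,0,0]],"claw":[0,0,0,1,1,1,1,1]}' 60
```

```text
t: 4.82
tcp_pos: [0.5845, -0.0659, 0.1277]
tcp_rot: [0.208, -3.126, -0.001]
ft_force: [0.2, -0.2, 1.4]
grip_width: 0.0431
finger_force: 0.0
t: 5.82
tcp_pos: [0.5897, -0.0695, 0.08]
tcp_rot: [-0.205, 3.13, -0.004]
ft_force: [1.3, -4.8, 4.6]
grip_width: 0.0166
finger_force: 59.0
```

```bash
python3 -m creep '{"linear":[[-0.0334,-0.0029,0],[-0.0657,-0.0124,0],[-0.0952,-0.028,0],[-0.1212,-0.0493,0],[-0.1424,-0.0753,0],[-0.158,-0.105,0],[-0.1675,-0.1372,0],[-0.1703,-0.1706,0],[-0.1692,-0.1874,0],[-0.1692,-0.1874,0]],"rot":[[0,0,0],[0,0,0],[0,0,0],[0,0,0],[0,0,0],[0,0,0],[0,0,0],[0,0,0],[0,0,0],[0,0,0]],"claw":[1,1,1,1,1,1,1,1,1,1]}' 60
cat >> h.py <<'E'
C=np.array([.5324,.0538]);th=np.radians(7.4);RJ=np.array([[np.cos(th),-np.sin(th)],[np.sin(th),np.cos(th)]])
def jig(p): return ((np.array(p)[:2]-C)@RJ*1000).round(2)
def tj():
    s=sensors.read_state(); R=Ro.from_rotvec(s['tcp_rot']).as_matrix()
    j=jig(s['tcp_pos']); a=j-[40,-170]
    print('jig',j,'z',s['tcp_pos'][2].round(4),'yaw_y-jig deg',np.degrees(np.arctan2(R[1,1],R[0,1])-th)-90,'tilt',R[:2,2].round(3),'crank',np.arctan2(a[1],-a[0])%6.283,'r',np.hypot(*a),'F jig',(s['ft_force'][:2]@RJ).round(1),s['ft_force'][2].round(1),'grip',s['grip_width'].round(4),s['finger_force'],'t',s['t'])
E
python3 -c "
from h import *;tj()"
```

```text
t: 7.08
tcp_pos: [0.6361, -0.1073, 0.08]
tcp_rot: [-0.207, 3.134, 0.004]
ft_force: [-5.1, 0.6, 8.4]
grip_width: 0.0162
finger_force: 59.5Traceback (most recent call last):
  File "<string>", line 2, in <module>
    from h import *;tj()
                    ~~^^
  File "h.py", line 28, in tj
    print('jig',j,'z',s['tcp_pos'][2].round(4),'yaw_y-jig deg',np.degrees(np.arctan2(R[1,1],R[0,1])-th)-90,'tilt',R[:2,2].round(3),'crank',np.arctan2(a[1],-a[0])%6.283,'r',np.hypot(*a),'F jig',(s['ft_force'][:2]@RJ).round(1),s['ft_force'][2].round(1),'grip',s['grip_width'].round(4),s['finger_force'],'t',s['t'])
                                                                                                                                                                                                                                                                  ^^^^^^^^^^^^^^^^^^^^^
AttributeError: 'float' object has no attribute 'round'
```

```bash
sed -i "s/s\['grip_width'\].round(4)/s['grip_width']/;s/s\['tcp_pos'\]\[2\].round(4)/s['tcp_pos'][2]/" h.py
python3 -m creep '{"linear":[[0.0071,-0.0328,0],[0.0207,-0.0635,0],[0.04,-0.0909,0],[0.0645,-0.1139,0],[0.0929,-0.1315,0],[0.1243,-0.1433,0],[0.1576,-0.1483,0],[0.166,-0.1487,0],[0.166,-0.1487,0]],"rot":[[0,0,0],[0,0,0],[0,0,0],[0,0,0],[0,0,0],[0,0,0],[0,0,0],[0,0,0],[0,0,0]],"claw":[1,1,1,1,1,1,1,1,1]}' 60
python3 -c "
from h import *;tj()"
```

```text
t: 8.2
tcp_pos: [0.6018, -0.1527, 0.0802]
tcp_rot: [-0.205, 3.129, -0.005]
ft_force: [2.1, -4.9, 6.7]
grip_width: 0.0158
finger_force: 59.1
jig [  42.21 -213.72] z 0.080210981630296 yaw_y-jig deg 0.09538874591697777 tilt [ 0.006 -0.003] crank 4.661697713626911 r 43.77582095175372 F jig [ 1.5 -5.2] 6.7 grip 0.015757059482301196 59.11634624004364 t 8.2
```

```bash
python3 -m creep '{"linear":[[0.01,0.0003,0],[0.0201,0.0011,0],[0.0201,0.0011,0]],"rot":[[0,0,0],[0,0,0],[0,0,0]],"claw":[1,1,1]}' 60
python3 -c "
from h import *;tj()"
python3 -m creep '{"linear":[[0.006,0.0007,0],[0.012,0.0015,0],[0.012,0.0015,0]],"rot":[[0,0,0],[0,0,0],[0,0,0]],"claw":[1,1,1]}' 60
python3 -c "
from h import *;tj()"
```

```text
t: 8.57
tcp_pos: [0.5968, -0.1533, 0.0802]
tcp_rot: [-0.205, 3.129, -0.006]
ft_force: [3.3, -5.0, 7.3]
grip_width: 0.0164
finger_force: 59.2
jig [  37.19 -213.7 ] z 0.08022503034131659 yaw_y-jig deg 0.09078419840669483 tilt [ 0.006 -0.003] crank 4.776417327500977 r 43.790251198183356 F jig [ 2.7 -5.4] 7.3 grip 0.01641097702438766 59.1549950838089 t 8.575
t: 8.95
tcp_pos: [0.5943, -0.1534, 0.0802]
tcp_rot: [-0.205, 3.128, -0.006]
ft_force: [3.8, -5.4, 6.4]
grip_width: 0.0158
finger_force: 59.1
jig [  34.74 -213.41] z 0.08023206623869775 yaw_y-jig deg 0.09859188022238641 tilt [ 0.007 -0.004] crank 4.832786064103384 r 43.727516508486964 F jig [ 3.1 -5.9] 6.4 grip 0.015812770474119223 59.10154044628143 t 8.95
```

```bash
python3 -m creep '{"linear":[[0.006,0.001,0],[0.01,0.002,0],[0.01,0.002,0]],"rot":[[0,0,0],[0,0,0],[0,0,0]],"claw":[1,1,1]}' 60
python3 -c "
from h import *;tj()"
python3 -m creep '{"linear":[[0.006,0.001,0],[0.01,0.002,0],[0.01,0.002,0]],"rot":[[0,0,0],[0,0,0],[0,0,0]],"claw":[1,1,1]}' 60
python3 -c "
from h import *;tj()"
```

```text
t: 9.32
tcp_pos: [0.5931, -0.1533, 0.0803]
tcp_rot: [-0.205, 3.125, -0.008]
ft_force: [7.8, -5.3, 3.0]
grip_width: 0.0165
finger_force: 59.0
jig [  33.54 -213.24] z 0.08030532290320222 yaw_y-jig deg 0.11008716400176866 tilt [ 0.01  -0.005] crank 4.860505505340322 r 43.71989478486883 F jig [ 7.1 -6.3] 3.0 grip 0.0165109408135258 59.004600048065186 t 9.325
t: 9.7
tcp_pos: [0.5919, -0.1533, 0.0804]
tcp_rot: [-0.205, 3.123, -0.01]
ft_force: [11.5, -5.8, -0.3]
grip_width: 0.0161
finger_force: 58.8
jig [  32.38 -213.03] z 0.08044163586378664 yaw_y-jig deg 0.12283088261985142 tilt [ 0.013 -0.005] crank 4.887472396394612 r 43.699488555359544 F jig [10.6 -7.2] -0.3 grip 0.016101219922831513 58.806132674217224 t 9.7
```

```bash
python3 -m creep '{"linear":[[0.005,0.001,0],[0.008,0.001,0],[0.008,0.001,0],[0.008,0.001,0]],"rot":[[0,0,0],[0,0,0],[0,0,0],[0,0,0]],"claw":[1,1,1,1]}' 60
python3 -c "
from h import *;tj()"
```

```text
t: 10.2
tcp_pos: [0.591, -0.1532, 0.0805]
tcp_rot: [-0.206, 3.12, -0.011]
ft_force: [13.0, -7.0, -2.2]
grip_width: 0.0162
finger_force: 58.6
jig [  31.46 -212.84] z 0.08050094259252931 yaw_y-jig deg 0.1386641555499324 tilt [ 0.015 -0.006] crank 4.908970697625497 r 43.682916569295145 F jig [12.  -8.6] -2.2 grip 0.0161576109701258 58.57685744762421 t 10.2
```

```bash
python3 -m creep '{"linear":[[0,0,0],[0,0,0],[0,0,0],[0,0,-0.15],[0,0,-0.4],[0.05,0.2,-0.65],[0.16,0.45,-0.85],[0.16,0.6,-0.85],[0.16,0.6,-0.85],[0.16,0.6,-0.85]],"rot":[[0,0,0],[0,0,0],[0,0,0],[0,0,0],[0,0,0],[0,0,0],[0,0,0],[0,0,0],[0,0,0],[0,0,0]],"claw":[0,0,0,0,-1,-1,-1,-1,-1,-1]}' 60
python3 -c "
from h import *
tj()
p,W=wrist('w3'); cv2.imwrite('pics/w3b.png',cv2.resize(p[60:340,120:520],(800,560)))
z=W[...,2]; np.set_printoptions(precision=4,suppress=True)
for lo,hi,n in [(.026,.040,'tops'),(.055,.066,'block'),(.095,.115,'knob')]:
    m=((z>lo)&(z<hi)&(abs(W[...,0]-.55)<.15)&(W[...,1]>-.2)&(W[...,1]<.38)).astype(np.uint8)
    k,l,st,_=cv2.connectedComponentsWithStats(m)
    for i in range(1,k):
        if st[i,4]>60:
            q=W[l==i]; r=cv2.minAreaRect(q[:,:2].astype(np.float32)*1000); print(n,st[i],q.mean(0),r,jig(np.array(r[0])/1000))
"
```

```text
t: 11.45
tcp_pos: [0.5248, -0.0065, 0.29]
tcp_rot: [0.21, -3.134, -0.0]
ft_force: [-0.4, 0.1, -0.2]
grip_width: 0.0854
finger_force: 0.0
jig [-15.29 -58.84] z 0.28997124847321637 yaw_y-jig deg 0.2689302314219759 tilt [-0.  0.] crank 1.109237976668408 r 124.15123720688409 F jig [-0.4  0.1] -0.2 grip 0.08535522730412329 0.0 t 11.45
tops [ 331  131   55   82 2400] [0.5481 0.0636 0.0306] ((532.7618408203125, 58.34907531738281), (123.3730239868164, 79.87985229492188), 6.2039361000061035) [0.94 4.46]
tops [503 166  45  35 283] [0.5103 0.2854 0.0333] ((503.9694519042969, 290.86724853515625), (34.680152893066406, 68.20378112792969), 53.384830474853516) [  2.34 238.75]
tops [296 172  54  11 506] [0.545  0.0049 0.0306] ((545.49609375, 5.623912811279297), (14.115859985351562, 78.93140411376953), 6.7808356285095215) [  6.78 -49.46]
tops [225 181  91  33 413] [ 0.5813 -0.0644  0.0293] ((590.7418823242188, -69.52359008789062), (135.10205078125, 45.64788818359375), 83.26283264160156) [  41.97 -129.81]
tops [493 278  41  14 234] [0.6831 0.3431 0.033 ] ((681.6806030273438, 348.12286376953125), (17.45
[... 231 characters left out ...]
7 251.5 ]
block [204 195  26  14 199] [ 0.5915 -0.1356  0.0637] ((593.1620483398438, -137.6719970703125), (35.826148986816406, 14.325423240661621), 88.9364013671875) [  35.6 -197.7]
block [231 195  17  15  64] [ 0.585  -0.1044  0.0612] ((586.9589233398438, -104.93029022216797), (24.958160400390625, 10.349016189575195), 51.595237731933594) [  33.66 -164.44]
block [504 290  39  15 416] [0.69   0.3508 0.0582] ((690.2315673828125, 351.06158447265625), (57.47220993041992, 19.418323516845703), 89.92314147949219) [194.8  274.46]
knob [188 204  17  15 190] [ 0.5923 -0.1504  0.1031] ((593.5677490234375, -151.5519561767578), (17.467079162597656, 16.70286750793457), 89.42139434814453) [  34.21 -211.52]
```

View pics/w3b.png

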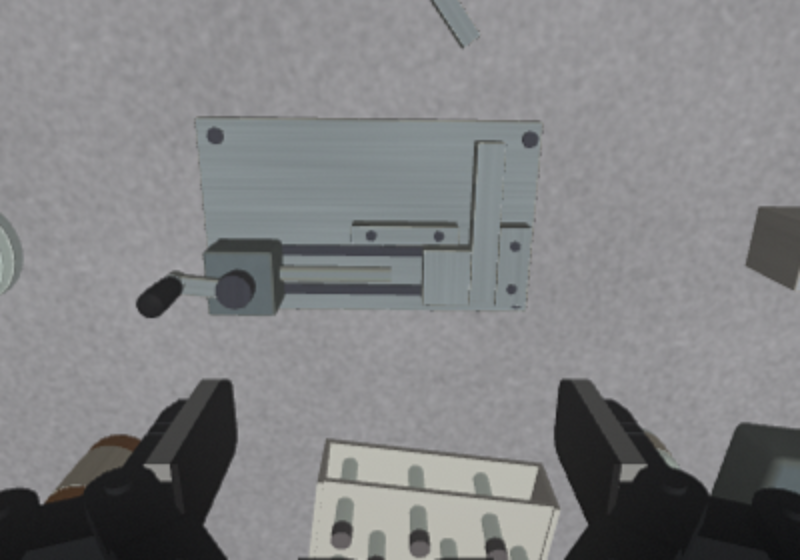

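The bar now sits flush between the sliding jaw (crop 445,275) and the back jaw (515,265), with the knob at (155,297). I'll check the block's yaw from w1, where it was closer to the centre.

```bash
python3 -c "
from h import *
W=np.load('w1.npy'); z=W[...,2]
m=((z>.055)&(z<.066)&(abs(W[...,0]-.515)<.06)&(abs(W[...,1]-.305)<.06)).astype(np.uint8)
q=W[m>0]; print(len(q),cv2.minAreaRect(q[:,:2].astype(np.float32)*1000))
p=cv2.imread('pics/w1.png'); cv2.imwrite('pics/w1c.png',cv2.resize(p[165:245,350:440],(720,640))[:600])
"
```

```text
940 ((514.310791015625, 305.72943115234375), (50.4449577331543, 49.9840087890625), 7.120049476623535)
```

View pics/w1c.png

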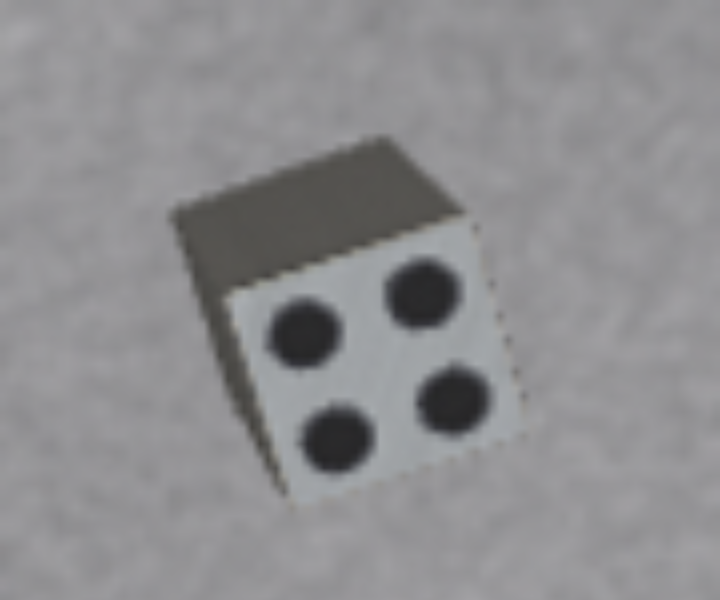

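The block stands at (0.5143, 0.3054) with about the same yaw as the jig, so I can grip it without turning.

```bash
python3 -m creep '{"linear":[[-0.04,0.15,0],[-0.08,0.4,0],[-0.119,0.65,0],[-0.119,0.9,0],[-0.119,0.9,0]],"rot":[[0,0,0],[0,0,0],[0,0,0],[0,0,0],[0,0,0]],"claw":[-1,-1,-1,-1,-1]}' 40
python3 -m creep '{"linear":[[0,0.2,0],[0,0.34,0.2],[0,0.34,0.4],[0,0.34,0.6],[0,0.34,0.7],[0,0.34,0.7],[0,0.34,0.7]],"rot":[[0,0,0],[0,0,0],[0,0,0],[0,0,0],[0,0,0],[0,0,0],[0,0,0]],"claw":[-1,-1,-1,-1,-1,-1,-1]}' 40
python3 -c "
from h import *
tj(); print(rows([.5143,.3054,.030])); p,W=wrist('w4');sp('wrist','block')
z=W[...,2]
m=((z>.055)&(z<.066)&(abs(W[...,0]-.515)<.045)&(abs(W[...,1]-.305)<.045)).astype(np.uint8)
q=W[m>0]; print(len(q),cv2.minAreaRect(q[:,:2].astype(np.float32)*1000))"
```

```text
t: 12.12
tcp_pos: [0.5237, 0.2246, 0.2878]
tcp_rot: [0.218, -3.131, 0.002]
ft_force: [0.9, -1.0, 0.5]
grip_width: 0.0855
finger_force: 0.0
t: 13.0
tcp_pos: [0.5154, 0.303, 0.1161]
tcp_rot: [-0.203, 3.133, -0.0]
ft_force: [-0.0, 0.1, 0.1]
grip_width: 0.0856
finger_force: 0.0
jig [ 15.25 249.35] z 0.11606489071946338 yaw_y-jig deg 0.03139646252030559 tilt [0.002 0.   ] crank 1.5118448011587093 r 420.07973647868334 F jig [-0.   0.1] 0.1 grip 0.08560953787969566 0.0 t 13.0
[0.0037 0.01   0.3443]
wrist block [([0.5132, 0.3046, 0.0006], 0.68)]
3964 ((514.593017578125, 305.34539794921875), (50.304595947265625, 50.089717864990234), 6.7221574783325195)
```

```bash
python3 -m creep '{"linear":[[0.003,0.01,0.1],[0.003,0.01,0.22],[0.003,0.01,0.32],[0.003,0.01,0.344],[0.003,0.01,0.344],[0.003,0.01,0.344],[0.003,0.01,0.344],[0.003,0.01,0.344],[0.003,0.01,0.344],[0.003,0.01,0.344]],"rot":[[0,0,0],[0,0,0],[0,0,0],[0,0,0],[0,0,0],[0,0,0],[0,0,0],[0,0,0],[0,0,0],[0,0,0]],"claw":[-1,-1,-1,-1,-1,1,1,1,1,1]}' 60
python3 -c "
from h import *
tj()"
```

```text
t: 14.35
tcp_pos: [0.5137, 0.3068, 0.0304]
tcp_rot: [-0.207, 3.133, 0.001]
ft_force: [0.0, -1.7, 6.4]
grip_width: 0.0493
finger_force: 64.2
jig [ 14.05 253.25] z 0.030418474735255364 yaw_y-jig deg 0.15240331303630228 tilt [0.002 0.001] crank 1.509561696770432 r 424.04476768379067 F jig [-0.2 -1.7] 6.4 grip 0.04930029907934798 64.15533185005188 t 14.35
```

```bash
python3 -m creep '{"linear":[[0,0,-0.08],[0,0,-0.2],[0,0,-0.32],[0.03,-0.1,-0.32],[0.06,-0.3,-0.32],[0.12,-0.5,-0.32],[0.18,-0.7,-0.32],[0.18,-0.85,-0.32],[0.18,-0.85,-0.32]],"rot":[[0,0,0],[0,0,0],[0,0,0],[0,0,0],[0,0,0],[0,0,0],[0,0,0],[0,0,0],[0,0,0]],"claw":[1,1,1,1,1,1,1,1,1]}' 60
python3 -c "
from h import *
tj()"
python3 -m creep '{"linear":[[0,-0.15,0],[0,-0.286,0],[0,-0.286,0.0],[0,-0.286,0]],"rot":[[0,0,0],[0,0,0],[0,0,0],[0,0,0]],"claw":[1,1,1,1]}' 60
python3 -c "
from h import *
tj(); wrist('w5'); sp('wrist','block','corner','stop_bar'); np.save('w5p.npy',sensors.read_state()['tcp_pos'])"
```

```text
t: 15.48
tcp_pos: [0.4958, 0.0861, 0.1095]
tcp_rot: [0.197, -3.135, 0.001]
ft_force: [0.5, 0.5, -5.1]
grip_width: 0.0493
finger_force: 63.7
jig [-32.1   36.72] z 0.10951710859410316 yaw_y-jig deg -0.20296606275331897 tilt [-0. -0.] crank 1.2352079246048437 r 218.93279425430993 F jig [0.6 0.5] -5.1 grip 0.049281605893912485 63.69001507759094 t 15.475
t: 15.98
tcp_pos: [0.5052, 0.0206, 0.1091]
tcp_rot: [0.209, -3.134, -0.002]
ft_force: [0.7, 1.0, -4.5]
grip_width: 0.0491
finger_force: 64.1
jig [-31.25 -29.4 ] z 0.10911044466895645 yaw_y-jig deg 0.22216527187053714 tilt [-0.001  0.001] crank 1.1017579344348838 r 157.6227220295348 F jig [0.8 0.9] -4.5 grip 0.04909103164255415 64.05540347099304 t 15.975
wrist block [([0.5086, 0.0214, 0.0774], 0.97), ([0.5923, -0.1559, 0.0897], 0.66), ([0.5331, 0.0648, 0.0117], 0.27)]
wrist corner []
wrist stop_bar [([0.5317, 0.0644, 0.0118], 0.71), ([0.3742, -0.0009, 0.0009], 0.71)]
```

```bash
python3 -m creep '{"linear":[[0.016,-0.016,0.0],[0.016,-0.016,0.08],[0.016,-0.016,0.16],[0.016,-0.016,0.22],[0.016,-0.016,0.25],[0.016,-0.016,0.25]],"rot":[[0,0,0],[0,0,0],[0,0,0],[0,0,0],[0,0,0],[0,0,0]],"claw":[1,1,1,1,1,1]}' 60
python3 -c "
from h import *
tj()"
python3 -m creep '{"linear":[[0,0,0.008],[0,0,0.014],[0,0,0.018],[0,0,0.018]],"rot":[[0,0,0],[0,0,0],[0,0,0],[0,0,0]],"claw":[1,1,1,1]}' 60
python3 -c "
from h import *
tj()"
```

```text
t: 16.92
tcp_pos: [0.5018, 0.0146, 0.0463]
tcp_rot: [0.207, -3.134, 0.001]
ft_force: [-0.6, 0.1, -4.9]
grip_width: 0.0492
finger_force: 64.1
jig [-35.39 -34.91] z 0.04625798045952435 yaw_y-jig deg 0.1660493836201482 tilt [-0.001 -0.   ] crank 1.061776631366117 r 154.7028125148344 F jig [-0.6  0.2] -4.9 grip 0.04919145928185397 64.13669943809509 t 16.925
t: 17.42
tcp_pos: [0.5023, 0.0148, 0.0424]
tcp_rot: [-0.207, 3.134, 0.001]
ft_force: [-0.9, 0.3, -2.4]
grip_width: 0.049
finger_force: 64.4
jig [-34.84 -34.81] z 0.04244742025236023 yaw_y-jig deg 0.16536569889751718 tilt [0.001 0.   ] crank 1.0652001061282497 r 154.52301349637213 F jig [-0.8  0.4] -2.4 grip 0.04897880557469558 64.36680436134338 t 17.425
```

```bash
python3 -m creep '{"linear":[[0,0.01,0.002],[0,0.02,0.002],[0,0.03,0.002],[0,0.03,0.002]],"rot":[[0,0,0],[0,0,0],[0,0,0],[0,0,0]],"claw":[1,1,1,1]}' 60
python3 -c "
from h import *
tj()"
python3 -m creep '{"linear":[[-0.01,0.004,0],[-0.02,0.008,0],[-0.026,0.01,0],[-0.026,0.01,0]],"rot":[[0,0,0],[0,0,0],[0,0,0],[0,0,0]],"claw":[1,1,1,1]}' 60
python3 -c "
from h import *
tj()"
```

```text
t: 17.92
tcp_pos: [0.5021, 0.0224, 0.0424]
tcp_rot: [-0.207, 3.133, 0.0]
ft_force: [0.1, -2.1, 6.5]
grip_width: 0.0493
finger_force: 65.3
jig [-34.08 -27.27] z 0.04238222684909897 yaw_y-jig deg 0.1737331374172868 tilt [0.002 0.   ] crank 1.092047234747548 r 160.80951246739104 F jig [-0.2 -2.1] 6.5 grip 0.049278148539268145 65.31848073005676 t 17.925
t: 18.42
tcp_pos: [0.5066, 0.0237, 0.0424]
tcp_rot: [0.205, -3.133, 0.002]
ft_force: [-5.2, -6.3, 11.9]
grip_width: 0.049
finger_force: 66.3
jig [-29.45 -26.55] z 0.042421234720558434 yaw_y-jig deg 0.09626606402629534 tilt [-0.002 -0.001] crank 1.119916369712226 r 159.3775548814826 F jig [-6.  -5.6] 11.9 grip 0.04903574342276655 66.29435062408447 t 18.425
```

```bash
python3 -m creep '{"linear":[[-0.004,0,-0.005],[-0.010,0,-0.006],[-0.014,0.0,-0.006],[-0.014,0,-0.006]],"rot":[[0,0,0],[0,0,0],[0,0,0],[0,0,0]],"claw":[1,1,1,1]}' 60
python3 -c "
from h import *
tj()"
```

```text
t: 18.92
tcp_pos: [0.5092, 0.024, 0.0425]
tcp_rot: [0.205, -3.132, 0.003]
ft_force: [-2.9, -5.4, 3.6]
grip_width: 0.0491
finger_force: 65.1
jig [-26.87 -26.57] z 0.04252789685698809 yaw_y-jig deg 0.09820764540313576 tilt [-0.003 -0.002] crank 1.1345356435219014 r 158.2522094632489 F jig [-3.6 -5. ] 3.6 grip 0.049137179321296964 65.06174683570862 t 18.925
```

```bash
python3 -m creep '{"linear":[[-0.004,0.001,0],[-0.008,0.002,0],[-0.008,0.002,0]],"rot":[[0,0,0],[0,0,0],[0,0,0]],"claw":[1,1,1]}' 60
python3 -c "
from h import *
tj()"
python3 -m creep '{"linear":[[-0.004,0.001,0],[-0.008,0.002,0],[-0.008,0.002,0]],"rot":[[0,0,0],[0,0,0],[0,0,0]],"claw":[1,1,1]}' 60
python3 -c "
from h import *
tj()"
```

```text
t: 19.3
tcp_pos: [0.5103, 0.0242, 0.0426]
tcp_rot: [0.204, -3.13, 0.004]
ft_force: [-5.5, -6.6, 5.5]
grip_width: 0.0493
finger_force: 65.5
jig [-25.76 -26.55] z 0.042555044986038015 yaw_y-jig deg 0.06913709429625214 tilt [-0.005 -0.003] crank 1.1409644392339313 r 157.80456298852704 F jig [-6.3 -5.8] 5.5 grip 0.04925996149543845 65.50107836723328 t 19.3
t: 19.68
tcp_pos: [0.5104, 0.0242, 0.0426]
tcp_rot: [0.203, -3.126, 0.004]
ft_force: [-11.2, -7.0, 13.2]
grip_width: 0.0491
finger_force: 66.3
jig [-25.6  -26.53] z 0.04261615731473144 yaw_y-jig deg 0.02934277881668379 tilt [-0.009 -0.003] crank 1.1419392355956581 r 157.75614377893496 F jig [-12.   -5.5] 13.2 grip 0.049055837845024965 66.29361391067505 t 19.675
```

```bash
python3 -m creep '{"linear":[[0,0.004,-0.004],[0,0.008,-0.006],[0,0.01,-0.006],[0,0.01,-0.006],[0,0.01,-0.006]],"rot":[[0,0,0],[0,0,0],[0,0,0],[0,0,0],[0,0,0]],"claw":[1,1,1,1,1]}' 60
python3 -c "
from h import *
tj()"
```

```text
t: 20.3
tcp_pos: [0.5104, 0.0244, 0.0428]
tcp_rot: [0.202, -3.127, 0.01]
ft_force: [-5.7, -12.9, -0.6]
grip_width: 0.0488
finger_force: 64.7
jig [-25.59 -26.31] z 0.04278594871524214 yaw_y-jig deg -0.024365236449128247 tilt [-0.008 -0.007] crank 1.1425759944144371 r 157.95209463631687 F jig [ -7.3 -12.1] -0.6 grip 0.04879785932474418 64.70201253890991 t 20.3
```

```bash
python3 -m creep '{"linear":[[-0.003,0,0.001],[-0.006,0,0.001],[-0.006,0,0.001],[-0.006,0,0.001],[-0.006,0,0.001],[-0.006,0,0.001]],"rot":[[0,0,0],[0,0,0],[0,0,0],[0,0,0],[0,0,0],[0,0,0]],"claw":[1,1,1,1,1,1]}' 60
python3 -c "
from h import *
tj()
p,W=wrist('w6'); z=W[...,2]; cv2.imwrite('pics/w6b.png',cv2.resize(p[100:400,160:480],(640,600)))
for lo,hi,n in [(.026,.04,'tops'),(.066,.08,'block')]:
  m=((z>lo)&(z<hi)&(abs(W[...,0]-.53)<.12)&(abs(W[...,1]-.03)<.12)).astype(np.uint8)
  k,l,st,_=cv2.connectedComponentsWithStats(m)
  for i in range(1,k):
    if st[i,4]>100:
      q=W[l==i]; r=cv2.minAreaRect(q[:,:2].astype(np.float32)*1000); print(n,st[i],q.mean(0),r,jig(np.array(r[0])/1000))
tj()"
```

```text
t: 21.05
tcp_pos: [0.5105, 0.0244, 0.0428]
tcp_rot: [0.201, -3.124, 0.009]
ft_force: [-9.5, -12.7, 6.9]
grip_width: 0.0488
finger_force: 65.7
jig [-25.52 -26.34] z 0.042771224664264425 yaw_y-jig deg -0.05190031787871874 tilt [-0.011 -0.006] crank 1.1429003974608936 r 157.8957440845066 F jig [-11.1 -11.4] 6.9 grip 0.04880679190223315 65.66234529018402 t 21.05
tops [ 274  185  122   68 2431] [0.48625337 0.04839022 0.03137595] ((482.29718017578125, 39.457069396972656), (75.10014343261719, 38.018280029296875), 73.88316345214844) [-51.53  -7.77]
tops [217 274  17  16 138] [ 0.54505596 -0.03156525  0.02947361] ((545.2840576171875, -32.10639190673828), (6.811777114868164, 13.218314170837402), 49.4495964050293) [  1.71 -86.85]
tops [402 275  23  17 198] [0.53024413 0.09228838 0.02966591] ((532.1002197265625, 90.79085540771484), (9.39072322845459, 13.528839111328125), 1.9521942138671875) [ 4.47 36.72]
tops [125 293  20  36 398] [ 0.57383318 -0.08766667  0.03302886] ((574.5542602539062, -87.45829010009766), (19.0709171295166, 2.6305112838745117), 10.356986045837402) [  23.61 -145.51]
tops [ 301  303   73   41 1179] [0.57574473 0.04706626 0.03068687] ((576.1824951171875, 48.50146484375), (29.626628875732422, 53.145145416259766), 29.05913543701172) [ 42.74 -10.89]
block [  233   230   170    95 10757] [0.50800096 0.02541009 0.07138741] ((511.3190612792969, 25.802566528320312), (50.84890365600586, 76.25494384765625), 6.861791610717773) [-24.51 -25.05]
jig [-25.52 -26.35] z 0.04275896922325922 yaw_y-jig deg -0.053113970959785206 tilt [-0.011 -0.006] crank 1.1428741154817539 r 157.88664573041 F jig [-11.4 -10.7] 7.2 grip 0.049172800013120514 65.66322326660156 t 21.1
```

View pics/w6b.png

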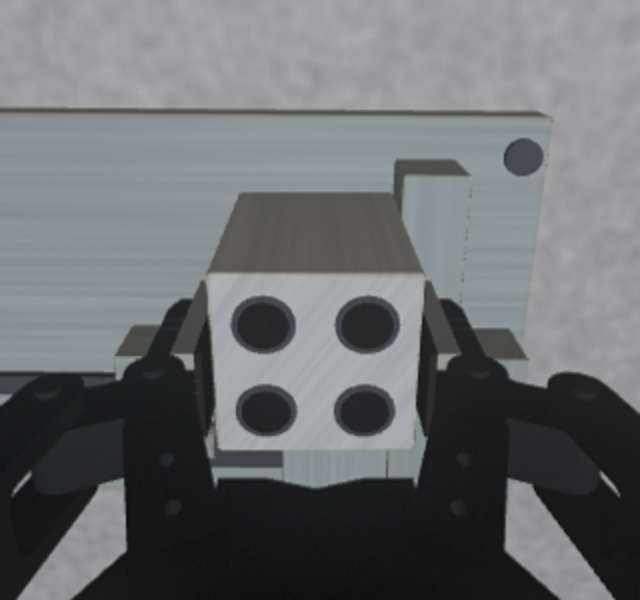

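The block is flush against the bar and fence: its centre measures (-24.5, -25.05) mm in jig axes, against a target of (-25, -25). It is upright and pressed with about 11 N in each direction, so I'm handing in.

```bash
python3 -c "
from rig import arm
print(arm.sign_off())"
```

```text
the job is handed in; nothing more can be done
None
```

I handed the job in with the stop bar clamped square in the jig and the heater block held in the corner, pressed with about 11 N toward both the fence and the bar. No verdict came back.

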